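Pin the idling drive wheel of the cherry washer

TASK

The drive wheel on the bench keeps turning on its slipping clutch. Take the locking pin from its wooden block, put it down through the slot of the bridge and let it rub gently on the wheel's face until the wheel only crawls; when its hole comes under the slot, let the pin drop in and push it fully home, so that the wheel is locked. Do not jam the pin hard against the wheel, and leave the jar, the bowl and the scoop where they are.

Things in the scene. Friction and masses are not known exactly. Their poses are not given: they have to be found in the camera images.
- pin_grip (a point): Loose steel locking pin, 120 g, standing upright in the hole of the wooden block. From the bottom: round shank 12 mm in diameter and 54 mm long (its lowest 3 mm taper to 8.4 mm), a round flange 28 mm in diameter and 6 mm thick, then a flat upright grip 24 mm (its x) by 16 mm (its y) by 44 mm tall. This point is the centre of the grip, 82 mm above the tip and 28 mm above the flange's underside; z points up the pin. Take the grip across its 16 mm (along its y).
- pin_tip (a point): Middle of the pin's lower end; z points up the pin.
- pin: The same pin; origin at the middle of its lower end, z up the pin.
- block_top (a point): Middle of the top face of the wooden block, 70 x 70 x 66 mm, fixed to the bench, where the pin stands in a 14.5 mm hole with its flange on the block's top. Its place varies, left or right of the drive.
- slot (a point): Middle of the slot's mouth, on top of the fixed steel bridge (60 mm wide, top 125 mm above the bench) over the wheel's near edge. The slot goes straight down, 22 mm deep: 17 mm along its x (radial to the wheel), 14 mm along its y, 2 mm chamfer. z is up. The unpressed wheel's face lies 37 mm below this point. Fully home, the pin's flange lies on the bridge, its tip 54 mm below this point.
- wheel_hole (a point): Middle of the one hole of the wheel, at its top face: a nearly square hole, 17 mm radially by 16 mm along the rim, right through the wheel, 95 mm from the wheel's axis (as is the slot). The wheel is a flat-lying aluminium disc 274 mm in diameter and 12 mm thick, on a vertical axis.
- wheel (a joint): Turning angle of the wheel in rad, counter-clockwise from above, counting on over full turns; the hole is under the slot at 0 and every whole turn (2 pi). A clutch drives it with a steady torque of about 0.3 N m: untouched it keeps turning at about 3 rad/s, and the pin then mostly skips over the hole. It always starts again when let go: a rub of about 4 to 7 N straight down at the slot (depending on the hidden friction) is enough to stop it, somewhat less makes it crawl.
- wheel_seat: The wheel with its sprung shaft; origin on the axis, 30 mm below the wheel's top face. The wheel floats on a spring: it begins to sink at 2 N, by 1 mm for each further 1.2 N, and is on a hard stop after 8 mm. When the hole is under a pressing pin, the spring lifts the wheel back over it.
- jar: Glass jar with a steel lid, 72 mm in diameter, 110 mm tall, origin at its underside; a bystander, on the other side of the drive from the block.
- bowl: Steel bowl, 160 mm wide, 75 mm tall, origin at its underside; a bystander.
- scoop: Wooden spoon-shaped scoop, 240 mm long, lying; a bystander.
Mind the look-alikes: they are no part of the job. What is meant by the pin is not black, and is the smaller of those in its own colour.

How it is judged:
By the outcome, as a careful person would: the job done as asked, in the order asked, and still so for the second after the job is handed in, with the robot touching nothing.
It also fails if it takes over 61 s, if anything falls off the work surface, if the arm or the gripper's body presses on something with over 40 N, if the wrist force passes 120 N, or if a joint passes its speed limit or range.

ROBOT

A 7-joint arm with a two-finger parallel gripper is mounted at the origin on the work surface. World frame = base frame: x ahead of the robot, y to its left, z up, the work surface at z = 0. Lengths are in m, angles in rad, forces in N, time in s.
With the tool pointing down it reaches from about 0.35 to 0.9 m from the base axis. Payload 19.9 kg.
Tool frame: the origin (TCP) lies at the very end of the fingers, on their centre line; the grasp point (between the pads) lies 19 mm behind it; x points along the fingers, z is the direction in which the jaws open and shut, and the axes are right-handed (so a half turn about x gives the same grasp; the last joint's range is limited). The gripper opens to 94 mm and grips with 3 to 60 N. Pads are 16 mm wide; open, the fingers measure 119 mm over their backs; the gripper's body (75 mm by 177 mm) begins 78 mm behind the grasp point.
Start: joints at [-1.149, 0.417, -0.01, 1.614, 0.005, 1.111, -0.053], TCP at [0.279, 0.559, 0.205] pointing down, gripper open.
Joint ranges: [-2.81, 2.81], [-0.39, 2.02], [-1.27, 1.25], [0.06, 2.57], [-1.19, 4.33], [0.19, 2], [-2.82, 2.82]. Speed limits (rad/s): [1.89, 1.89, 2.39, 2.39, 3.01, 3.01, 3.01].

INTERFACE

Orientations are given as a unit quaternion [w, x, y, z].
In Python, from station import bot, cams, models gives the robot as it stands.
- The arm moves only by the tool servo_tool, never from a script. Its argument "steps" is a list of rows, each a list of 6 numbers: the shift along the tool's x, y, z in cm, then the turn, a rotation vector about the tool's x, y, z in degrees. In form: [[tx, ty, tz, ax, ay, az], ...]. A call has 1 to 20 rows; each row shifts and turns the commanded pose from where the row before left it, along the tool's axes as they then stand; what a row does not reach is not made up. A row lasts 1/10 s, in which the tool goes at most 50 mm and 8.59 degrees, less where a joint would pass 70% of its speed; a pose out of reach is approached as far as the arm can. A call with a gripper value outside its range is refused whole. "grip" is the finger opening in cm, from 0 to 9.4, set as the call begins (left out, the last holds). The fingers move at their own pace and stop on an object; "newtons" is the grip in N (left out, the last holds). Time passes only in rows, so rows that do not move let the fingers close. It gives the time, the measured TCP pose, the force and the opening at its end, in the units of the state.
- bot.get_state(): the state, without advancing time (a new reading comes with each control period).
- cams.get_image(name): name is "side" or "top" or "wrist"; returns a dict with "img" (384x512x3 uint8, red, green, blue), "intrinsics" (3x3 intrinsics, pixels), "rvec" (rotation vector, rad) and "tvec" (3), from world to camera coordinates, as OpenCV has them; the wrist camera has in their place "tool_from_camera" (4x4, takes a point from camera to tool coordinates, whose origin is the TCP and whose axes are the tool frame's). Camera axes: x right, y down, z forward; pixel columns grow to the right and rows downward; lengths in m; the calibration is good to about 2 mm. A picture is of the moment at which its call begins: read the wrist's pose just before it. There is no depth.
- bot.sign_off(): hands the job in, once; it reports no verdict.
Trained networks look in a picture, given as the dict that the camera call returned (one of the last four; its "shot" number tells which), for a name from the list of things; names that differ only in an ending like _2 or _b are one class to them, and where a whole thing is asked for, a point or a joint stands for the part that bears it (a point fixed in the world has none). Each returns a list of dicts, best first, with "p" (0 to 1); they miss things now and then, are a little off and sometimes report something else, mostly with a low value. They report only what shows in the picture. A call takes as long as a camera call. They do not tell look-alikes from the thing itself.
- models.boxes_of(picture, target): "centre" ([column, row] in pixels, amid what is visible of it).
- models.spot_point(picture, target): "centre" ([column, row] in pixels: a listed point, or the origin of a listed thing).
The state is a dict: "time_s": time; "joint_positions": joint angles; "joint_velocities": joint speeds; "effort": joint torques, N m; "eef_pos": TCP position; "tcp_rot": TCP orientation; "contact_force": force on the tool from outside, world axes, zero at the start; "moment": the same for the moment, N m; "opening": finger opening in m.
Only numpy, scipy, OpenCV 4.12 (cv2) and the standard library are available. Lean on these libraries where they do the work, as an engineer would, in place of code of your own. Each camera call takes 0.05 s, during which the arm holds its last target. There are 200 camera calls.

## Working session

There is one attempt and no reset: what is moved stays moved. The work goes in short steps, Python scripts to look and compute and a tool call to move; the robot and the scene stay as the last step left them, time stands still between calls to the robot, and variables do not carry over. Pictures are saved under pics/ and viewed, about 8 in all and at most 12, crops included, and the job is handed in when it is done.

Besides the shell and the picture viewer there is one more tool, called after ">>>" as a command line: name --pt "numbers of a row" for each row, then --argument value for the rest. servo_tool: Moves the arm, as the interface text tells. Its arguments: {"type":"object","properties":{"steps":{"type":"array"},"grip":{"type":"number"},"newtons":{"type":"number"}},"required":["steps"]}

```bash
mkdir -p pics; ls; cat > h.py <<'E'
import numpy as np, cv2, sys
from scipy.spatial.transform import Rotation as R
from station import bot,cams,models
def P(pic,st=None):
    K=np.array(pic["intrinsics"],float)
    if "rvec" in pic:
        r=cv2.Rodrigues(np.array(pic["rvec"],float))[0]; t=np.array(pic["tvec"],float).reshape(3)
    else:
        q=st["tcp_rot"]; T=np.eye(4); T[:3,:3]=R.from_quat([q[1],q[2],q[3],q[0]]).as_matrix(); T[:3,3]=st["eef_pos"]
        M=np.linalg.inv(T@np.array(pic["tool_from_camera"])); r=M[:3,:3]; t=M[:3,3]
    return K@np.c_[r,t]
def tri(Ps,uvs):
    A=[]
    for p,(u,v) in zip(Ps,uvs): A+=[u*p[2]-p[0],v*p[2]-p[1]]
    X=np.linalg.svd(np.array(A))[2][-1]; X=X[:3]/X[3]
    e=[np.round((p@np.r_[X,1])[:2]/(p@np.r_[X,1])[2]-uv,1) for p,uv in zip(Ps,uvs)]
    return X,e
def atz(p,uv,z):
    u,v=uv; A=np.array([u*p[2]-p[0],v*p[2]-p[1]])
    return np.linalg.solve(A[:,:2],-(A[:,2]*z+A[:,3]))
def proj(p,X):
    h=p@np.r_[X,1]; return h[:2]/h[2]
def save(pic,name,crop=None,s=1):
    im=np.array(pic["img"])[:,:,::-1]
    if crop: c=crop; im=im[c[1]:c[3],c[0]:c[2]]
    if s!=1: im=cv2.resize(im,None,fx=s,fy=s,interpolation=cv2.INTER_CUBIC)
    cv2.imwrite("pics/"+name,im)
E
python3 - <<'E'
from h import *
st=bot.get_state(); print({k:np.round(v,3).tolist() for k,v in st.items()})
ims=[]
for n in ["top","side"]:
    pic=cams.get_image(n); ims.append(pic["img"]); p=P(pic); np.save(n+"P.npy",p)
    for t in ["pin_grip","pin_tip","block_top","slot","wheel_hole","jar"]:
        print(n,t,[(np.round(d["centre"]).tolist(),round(d["p"],2)) for d in models.spot_point(pic,t)][:5])
    cv2.imwrite(f"pics/{n}.png",np.array(pic["img"])[:,:,::-1])
E
```

```text
pics
{'time_s': 0.0, 'joint_positions': [-1.149, 0.418, -0.01, 1.614, 0.005, 1.111, -0.053], 'joint_velocities': [0.001, -0.0, 0.001, -0.0, -0.002, 0.0, 0.0], 'effort': [-0.001, -85.125, 0.638, -42.599, -0.049, 0.019, 0.0], 'eef_pos': [0.279, 0.559, 0.205], 'tcp_rot': [0.601, -0.372, 0.602, 0.372], 'contact_force': [-0.238, 0.405, 0.312], 'moment': [0.009, 0.049, -0.02], 'opening': 0.094}
top pin_grip [([129.0, 174.0], 0.6), ([138.0, 248.0], 0.46)]
top pin_tip [([147.0, 179.0], 0.65), ([150.0, 245.0], 0.41)]
top block_top [([132.0, 210.0], 0.94)]
top slot [([270.0, 189.0], 0.72)]
top wheel_hole [([278.0, 142.0], 0.85)]
top jar [([372.0, 232.0], 0.84)]
side pin_grip [([159.0, 169.0], 0.73), ([196.0, 145.0], 0.56), ([176.0, 155.0], 0.5)]
side pin_tip [([175.0, 178.0], 0.58), ([161.0, 193.0], 0.48), ([381.0, 265.0], 0.27)]
side block_top [([288.0, 169.0], 0.62)]
side slot [([258.0, 186.0], 0.76)]
side wheel_hole [([284.0, 170.0], 0.92)]
side jar [([267.0, 189.0], 0.69), ([304.0, 275.0], 0.66)]
```

View pics/top.png

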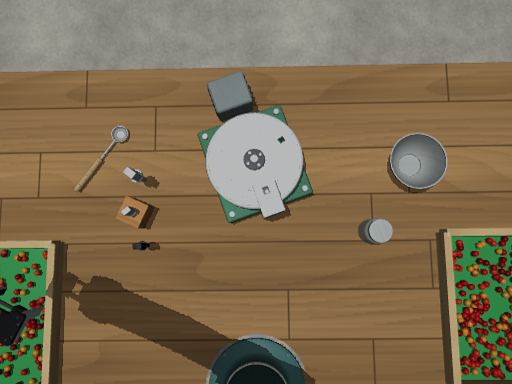

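View pics/side.png

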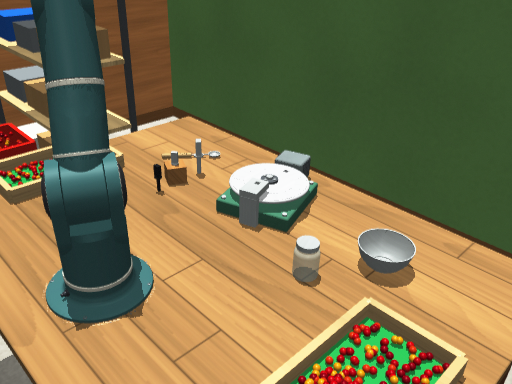

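The top view shows three pin-like things: steel, free-standing at (133,174) and larger; steel, in the wooden block at (130,210); black at (143,245). By the description the one in the block is the pin. I'll measure it and check it in a crop.

```bash
python3 - <<'E'
from h import *
a=np.load("topP.npy");b=np.load("sideP.npy")
for n,u,v in [("pin",(129,210),(175,155)),("block",(133,211),(176,165)),("slot",(265,189),(258,186)),("tall",(131,174),(198,143)),("black",(138,246),(157,169))]:
    print(n,*tri([a,b],[u,v]))
t=cv2.imread("pics/top.png")[150:270,70:200]; s=cv2.imread("pics/side.png")[120:220,130:290]
t2=cv2.imread("pics/top.png")[160:225,230:320]
f=lambda i,w:cv2.resize(i,(w,360),interpolation=cv2.INTER_CUBIC)
cv2.imwrite("pics/c1.png",np.hstack([f(t,390),f(s,410)])[:, :800])
pic=cams.get_image("wrist"); st=bot.get_state(); p=P(pic,st)
save(pic,"w0.png")
for X in [[.5,.33,.08]]: print(proj(p,X))
print(np.round(pic["tool_from_camera"],3), R.from_quat(np.roll(st["tcp_rot"],-1)).as_matrix().round(3))
E
```

```text
pin [0.4986095  0.33901452 0.10391116] [array([-0.3,  0.4]), array([0.2, 0. ])]
block [0.50012405 0.34081855 0.06220876] [array([ 0.2, -0.2]), array([-0.1, -0. ])]
slot [ 0.55186213 -0.03307863  0.11024184] [array([ 0.2, -0.2]), array([-0.2,  0. ])]
tall [0.59500366 0.32666601 0.12779701] [array([ 0.1, -0.1]), array([-0.1, -0. ])]
black [0.40211472 0.31621992 0.08818825] [array([ 0.1, -0.1]), array([-0.1, -0. ])]
[180.51305163 387.91992459]
[[-0.001 -0.271  0.963 -0.179]
 [-0.    -0.963 -0.271  0.079]
 [ 1.    -0.     0.001  0.001]
 [ 0.     0.     0.     1.   ]] [[ 0.    -0.895  0.446]
 [-0.     0.446  0.895]
 [-1.    -0.    -0.   ]]
```

View pics/c1.png

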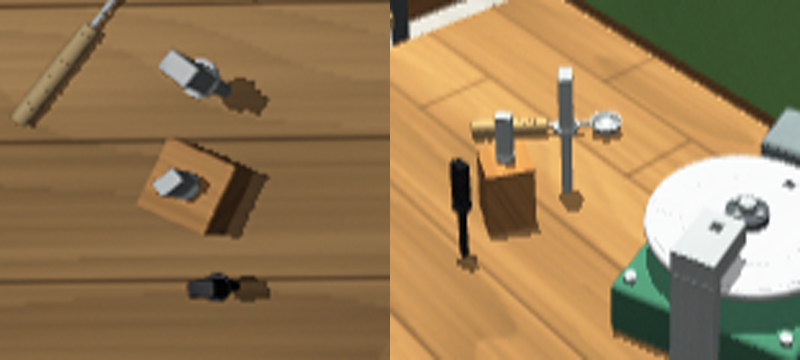

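The crop confirms it: the block's pin (crop 178,185 / 505,135) is silver and clearly smaller than the free-standing silver one; the black one is ruled out. Moving the wrist camera over it.

>>> servo_tool --pt "-1 -3.5 -1.2 0 0 0" --pt "-1 -4 -1.4 0 0 0" --pt "-1 -4 -1.4 0 0 0" --pt "-1 -4 -1.4 0 0 0" --pt "-1 -4 -1.4 0 0 0" --pt "0 -3 -1 0 0 0" --pt "0 0 0 0 0 0" --pt "0 0 0 0 0 0" --grip 7

```text
time_s: 1.55
eef_pos: [0.4456, 0.3889, 0.2554]
tcp_rot: [0.601, -0.372, 0.602, 0.372]
contact_force: [-0.1, 0.5, 0.1]
opening: 0.0698
```

```bash
cat > look.py <<'E'
from h import *
name=sys.argv[1]; ts=sys.argv[2:]
st=bot.get_state(); pic=cams.get_image("wrist"); p=P(pic,st)
np.save(name+"P.npy",p); save(pic,name+".png")
print(np.round(st["time_s"],2),np.round(st["eef_pos"],4),np.round(st["contact_force"],2))
for t in ts: print(t,[(np.round(d["centre"],1).tolist(),round(d["p"],2)) for d in models.spot_point(pic,t)][:4])
E
python3 look.py w1 pin_grip pin_tip block_top
```

```text
1.55 [0.4456 0.3889 0.2554] [-0.12  0.53  0.06]
pin_grip [([193.3, 166.9], 0.92), ([245.4, 226.0], 0.75), ([266.9, 295.9], 0.68), ([249.6, 207.6], 0.4)]
pin_tip [([202.6, 159.9], 0.89)]
block_top []
```

View pics/w1.png

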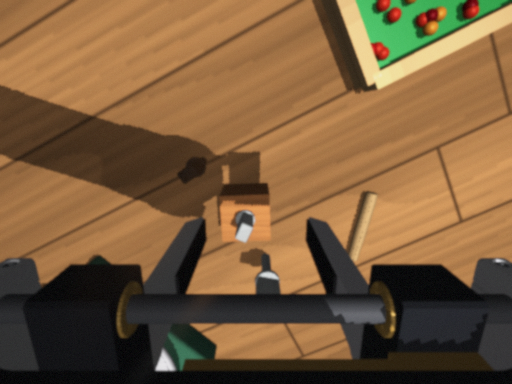

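The wrist view shows the block at (245,212) with the pin's bright grip top at (244,232), and its edges parallel to the picture; the free-standing one is at (268,285). Now a second, closer place.

>>> servo_tool --pt "0.5 -3 -0.5 0 0 0" --pt "1.5 -2 -0.5 0 0 0" --pt "2 -1 -0.5 0 0 0" --pt "0 0 0 0 0 0" --pt "0 0 0 0 0 0"

```text
time_s: 2.25
eef_pos: [0.4918, 0.3497, 0.2158]
tcp_rot: [0.601, -0.372, 0.601, 0.372]
contact_force: [-0.6, -0.1, 0.7]
opening: 0.0697
```

```bash
python3 look.py w2 pin_grip pin_tip block_top; python3 - <<'E'
import cv2
i=cv2.imread("pics/w2.png")[90:270,160:360]
cv2.imwrite("pics/w2c.png",cv2.resize(i,None,fx=3,fy=3,interpolation=cv2.INTER_CUBIC))
E
```

```text
2.25 [0.4918 0.3497 0.2158] [-0.57 -0.13  0.68]
pin_grip [([255.0, 190.6], 0.82), ([192.0, 120.5], 0.75), ([280.4, 274.8], 0.69)]
pin_tip [([275.3, 235.6], 0.86), ([205.7, 124.5], 0.79)]
block_top [([251.2, 183.5], 0.91)]
```

View pics/w2c.png

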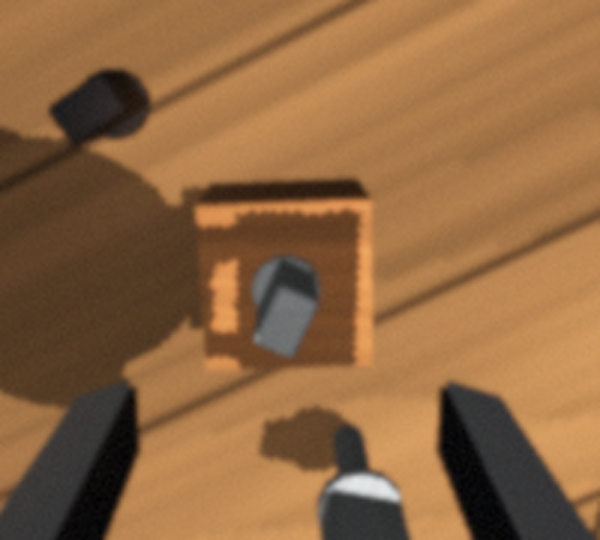

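Grip top centre in the crop is at (286,320), so full picture (255.5,196.7). Its long axis leans about 25° from the vertical, so the tool must turn about +25° about x.

```bash
python3 - <<'E'
from h import *
p1=np.load("w1P.npy");p2=np.load("w2P.npy");a=np.load("topP.npy");b=np.load("sideP.npy")
print(tri([p1,p2],[(244,231.5),(255.5,196.7)]))
print(tri([p1,p2,a,b],[(244,231.5),(255.5,196.7),(127,210),(174.5,152)]))
print(atz(p2,(255.5,196.7),.116),atz(p1,(244,231.5),.116))
c=np.array([(283,284),(317,300),(292,357),(254,340)])/3+[160,90]
w=np.array([atz(p2,x,.116) for x in c]);print(w, w.mean(0))
e=lambda i,j:(w[j]-w[i])
for v in [e(0,3)+e(1,2),e(0,1)+e(3,2)]: print(np.linalg.norm(v)/2,np.degrees(np.arctan2(v[1],v[0])))
# block top corners at .066
bl=np.array([(197,205),(371,200),(373,364),(210,368)])/3+[160,90]
q=np.array([atz(p2,x,.066) for x in bl]);print(q,q.mean(0))
pic=cams.get_image("top"); h=models.spot_point(pic,"wheel_hole");s=models.spot_point(pic,"slot");print(h[:1],s[:2])
E
```

```text
(array([0.50037945, 0.34595881, 0.10726041]), [array([0.2, 0.1]), array([-0.2, -0.1])])
(array([0.49944288, 0.34412859, 0.11244568]), [array([-1.6,  1.7]), array([-2.1,  1.3]), array([-1.3, -0.1]), array([-0.1,  0.4])])
[0.49813427 0.34729012] [0.49690038 0.3479184 ]
[[0.48588529 0.35203569]
 [0.49631959 0.36006787]
 [0.51127402 0.34292882]
 [0.49959254 0.33373887]] [0.49826786 0.34719281]
0.022788117786220394 -51.032947836971864
0.014015258903202796 37.9088193538052
[[0.45304648 0.32995562]
 [0.48212123 0.39281644]
 [0.54528047 0.36442175]
 [0.51632421 0.3023049 ]] [0.4991931  0.34737468]
[{'centre': [249.3, 124.7], 'p': 0.76}] [{'centre': [266.1, 191.6], 'p': 0.67}]
```

>>> servo_tool --pt "0 0 0 6.5 0 0" --pt "0 0 0 6.5 0 0" --pt "0 0 0 6 0 0" --pt "0 0 0 6 0 0" --pt "3 -0.63 0.36 0 0 0" --pt "3 0 0 0 0 0" --pt "0 0 0 0 0 0" --pt "0 0 0 0 0 0"

```text
time_s: 3.4
eef_pos: [0.4993, 0.3463, 0.1562]
tcp_rot: [0.668, -0.233, 0.668, 0.233]
contact_force: [0.1, 0.7, 0.4]
opening: 0.0701
```

```bash
python3 look.py w3 pin_grip; python3 - <<'E'
import cv2
i=cv2.imread("pics/w3.png")[120:300,150:370]
cv2.imwrite("pics/w3c.png",cv2.resize(i,None,fx=3,fy=3,interpolation=cv2.INTER_CUBIC))
E
```

```text
3.4 [0.4993 0.3463 0.1562] [0.13 0.66 0.39]
pin_grip [([325.9, 281.3], 0.83), ([151.3, 156.4], 0.65), ([254.1, 200.5], 0.59)]
```

View pics/w3c.png

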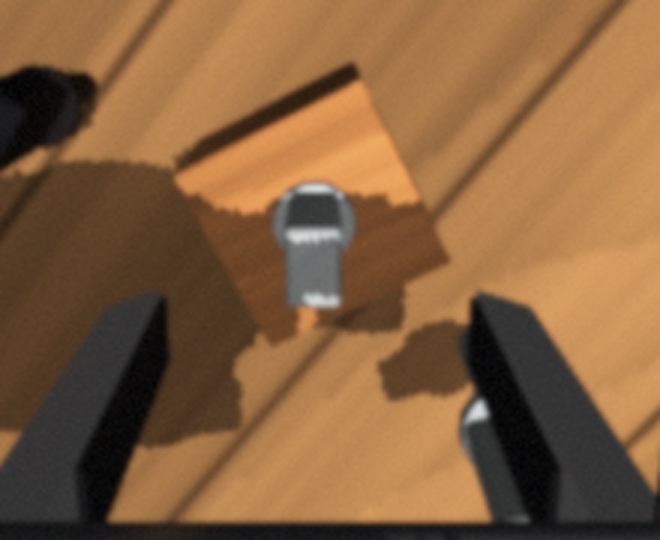

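The grip (crop 314,270) is now square between the fingers; block and neighbours are clear of them. Quick numeric check, and start on the slot using the top camera.

```bash
python3 - <<'E'
from h import *
p=np.load("w3P.npy"); print(atz(p,(254.7,209.5),.116), atz(p,(254.7,193),.072))
print(tri([p,np.load("w2P.npy"),np.load("w1P.npy")],[(254.7,209.5),(255.5,196.7),(244,231.5)]))
E
```

```text
[0.49887207 0.34676303] [0.49779154 0.34794373]
(array([0.49957907, 0.34613158, 0.11052087]), [array([ 0.2, -1.1]), array([-0.4,  0.1]), array([-0.1,  0.5])])
```

>>> servo_tool --pt "3 0 0 0 0 0" --pt "3 0 0 0 0 0" --pt "1.7 0 0 0 0 0" --pt "0 0 0 0 0 0" --pt "0 0 0 0 0 0"

```text
time_s: 4.0
eef_pos: [0.4999, 0.3466, 0.08]
tcp_rot: [0.668, -0.233, 0.667, 0.233]
contact_force: [-0.5, 0.4, -0.2]
opening: 0.0701
```

>>> servo_tool --pt "0 0 0 0 0 0" --pt "0 0 0 0 0 0" --pt "0 0 0 0 0 0" --pt "0 0 0 0 0 0" --pt "0 0 0 0 0 0" --pt "0 0 0 0 0 0" --pt "0 0 0 0 0 0" --pt "0 0 0 0 0 0" --grip 0.8 --newtons 40

```text
time_s: 4.8
eef_pos: [0.4992, 0.346, 0.0784]
tcp_rot: [0.668, -0.233, 0.668, 0.233]
contact_force: [-1.1, -0.5, 0.7]
opening: 0.0159
```

>>> servo_tool --pt "-2 0 0 0 0 0" --pt "-3 0 0 0 0 0" --pt "-4 0 0 0 0 0" --pt "-4 0 0 0 0 0" --pt "-3 0 0 0 0 0" --pt "0 -2 -1.2 0 0 0" --pt "0 -3.5 -2.2 0 0 0" --pt "0 -3.5 -2.2 0 0 0" --pt "0 -3.5 -2.2 0 0 0" --pt "0 -3.5 -2.2 0 0 0" --pt "0 -3.5 -2.2 0 0 0" --pt "0 -2.5 -1.7 0 0 0" --pt "0 -1.5 -1 0 0 0" --pt "0 0 0 0 0 0" --pt "0 0 0 0 0 0"

```text
time_s: 6.3
eef_pos: [0.5288, 0.0697, 0.2384]
tcp_rot: [0.668, -0.233, 0.668, 0.233]
contact_force: [0.1, -0.1, -1.5]
opening: 0.0158
```

```bash
python3 look.py w4 slot wheel_hole pin_tip wheel_seat; python3 - <<'E'
from h import *
a=np.load("topP.npy");b=np.load("sideP.npy")
print(atz(a,(265.5,190),.125),atz(b,(258,186),.125))
E
```

```text
6.3 [0.5288 0.0697 0.2384] [ 0.07 -0.12 -1.51]
slot []
wheel_hole [([278.0, 324.7], 0.61)]
pin_tip [([254.2, 197.1], 0.79), ([415.1, 50.9], 0.56)]
wheel_seat [([286.3, 258.4], 0.78), ([256.5, 201.1], 0.24)]
[ 0.54676339 -0.03362558] [ 0.53319476 -0.05175984]
```

View pics/w4.png

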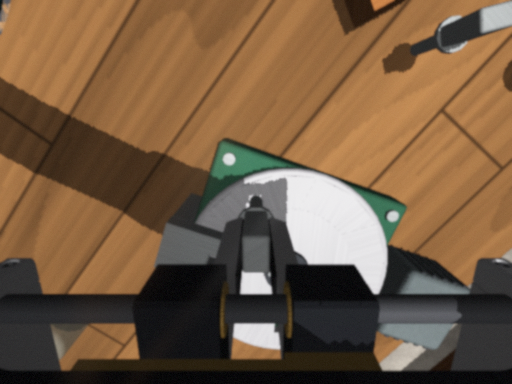

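The wrist view shows the pin held upright (tip about (255,200)); the bridge is at (190,235), but the slot is hidden by the left finger. I'll go past the slot so that the camera sees it.

>>> servo_tool --pt "0 -2.5 -0.8 0 0 0" --pt "0 -3.5 -1 0 0 0" --pt "0 -3.5 -1 0 0 0" --pt "0 -3.5 -1 0 0 0" --pt "0 -3 -1 0 0 0" --pt "0 -1.5 0 0 0 0" --pt "0 0 0 0 0 0" --pt "0 0 0 0 0 0"

```text
time_s: 7.35
eef_pos: [0.6002, -0.0962, 0.2382]
tcp_rot: [0.667, -0.233, 0.668, 0.234]
contact_force: [-0.2, 1.1, -1.8]
opening: 0.0153
```

```bash
python3 look.py w5 slot wheel_hole pin_tip
```

```text
7.35 [ 0.6002 -0.0962  0.2382] [-0.16  1.06 -1.8 ]
slot [([253.3, 108.1], 0.86), ([321.9, 137.8], 0.42)]
wheel_hole [([344.0, 45.9], 0.86)]
pin_tip [([256.9, 198.8], 0.97)]
```

View pics/w5.png

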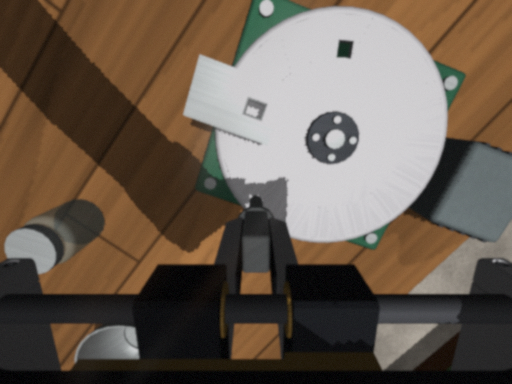

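Slot at about (255,109), hub (333,137), hole (345,49), pin tip (256,200). A second place for the height.

>>> servo_tool --pt "0 1.5 -1.5 0 0 0" --pt "0 1.5 -2.5 0 0 0" --pt "0 0 -1 0 0 0" --pt "0 0 0 0 0 0" --pt "0 0 0 0 0 0"

```text
time_s: 8.05
eef_pos: [0.5431, -0.1046, 0.2388]
tcp_rot: [0.668, -0.233, 0.667, 0.233]
contact_force: [-0.2, 1.3, -1.2]
opening: 0.0155
```

```bash
python3 look.py w6 slot wheel_hole pin_tip; python3 - <<'E'
from h import *
p5=np.load("w5P.npy");p6=np.load("w6P.npy")
print(proj(p6,np.r_[atz(p5,(254.5,109),.125),.125]),atz(p5,(254.5,109),.125))
c=cv2.imread("pics/w5.png")[70:150,215:295]; 
q=proj(p6,np.r_[atz(p5,(254.5,109),.125),.125]).astype(int); print(q)
d=cv2.imread("pics/w6.png")[max(q[1]-40,0):q[1]+40,q[0]-40:q[0]+40]; print(d.shape)
f=lambda i:cv2.resize(i,(400,400),interpolation=cv2.INTER_CUBIC)
cv2.imwrite("pics/sl.png",np.hstack([f(c),f(d)]))
E
```

```text
8.05 [ 0.5431 -0.1046  0.2388] [-0.21  1.31 -1.18]
slot [([300.6, 137.8], 0.95)]
wheel_hole [([295.9, 192.9], 0.66)]
pin_tip [([255.9, 199.0], 0.59)]
[302.23554964 137.83559159] [ 0.54859739 -0.03195181]
[302 137]
(80, 80, 3)
```

View pics/sl.png

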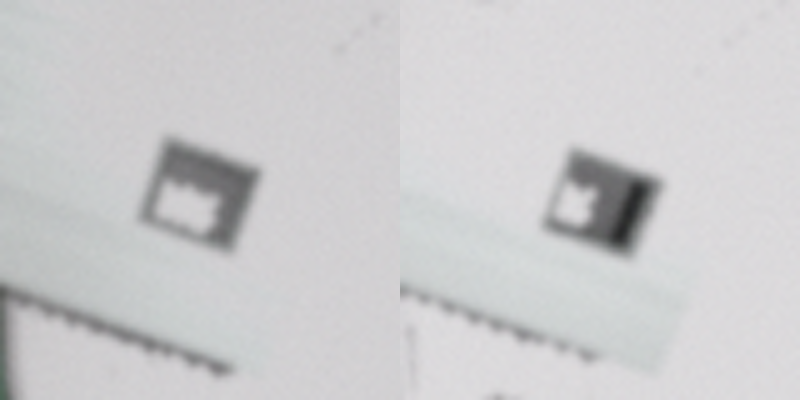

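```bash
python3 - <<'E'
from h import *
p5=np.load("w5P.npy");p6=np.load("w6P.npy")
X,e=tri([p5,p6],[(255.1,109),(302.4,137.8)]);print(X,e)
print(atz(p5,(255.1,109),.125),atz(p6,(302.4,137.8),.125))
c=np.array([(167,138),(262,170),(233,252),(140,220)])/5+[215,70]
w=np.array([atz(p5,x,.125) for x in c]);print(np.linalg.norm(w-np.roll(w,-1,0),axis=1)); v=w[1]-w[0];print("slot x dir",np.degrees(np.arctan2(v[1],v[0])))
st=bot.get_state();T=np.array(st["eef_pos"])
for d in (.0665,.0165+.0): print(d,proj(p6,T-[0,0,d]))
im=cv2.imread("pics/w6.png")[180:225,230:282]; cv2.imwrite("pics/tip.png",cv2.resize(im,None,fx=10,fy=10,interpolation=cv2.INTER_CUBIC))
E
```

```text
[ 0.54906492 -0.03164962  0.12299983] [array([-0.1,  0.1]), array([ 0. , -0.1])]
[ 0.54907263 -0.03157331] [ 0.54870757 -0.0318174 ]
[0.02006418 0.0170329  0.01998294 0.01680317]
slot x dir 20.76368699913445
0.0665 [254.44340747 200.34034055]
0.0165 [254.28313587 220.47661509]
```

View pics/tip.png

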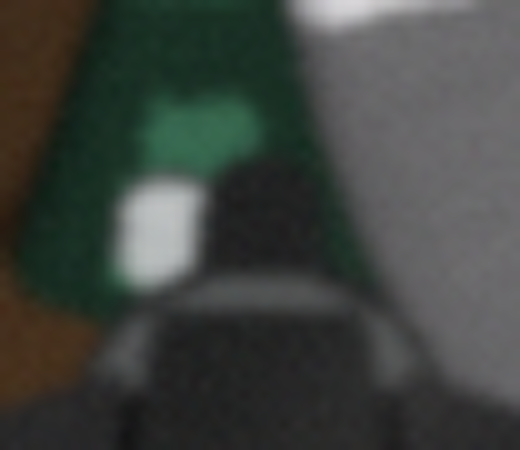

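Held pin: tip about (256,199), flange centred at column 256; predicted 254.4. I use that measured offset relative to the slot, as seen by the same camera.

```bash
python3 - <<'E'
from h import *
p5=np.load("w5P.npy");p6=np.load("w6P.npy")
X,e=tri([p5,p6],[(254.7,108.6),(302.0,137.4)]);print(X,e)
S=(atz(p5,(254.7,108.6),.125)+atz(p6,(302.0,137.4),.125))/2
st=bot.get_state();T=np.array(st["eef_pos"])
tip=atz(p6,(256,199.2),T[2]-.0665); print("slot",S,"tip-TCP",tip-T[:2])
d=S-tip; M=R.from_quat(np.roll(st["tcp_rot"],-1)).as_matrix()
print("goal TCP",T[:2]+d,"tool shift cm",100*M.T@np.r_[d,0]); print(M.round(4))
E
```

```text
[ 0.54850013 -0.03159356  0.12280281] [array([-0. ,  0.1]), array([ 0. , -0.1])]
slot [ 0.54831217 -0.03164422] tip-TCP [0.00044202 0.00177476]
goal TCP [ 0.54787015 -0.03341898] tool shift cm [-1.89749453e-03  5.26967951e+00  4.83219878e+00]
[[-3.000e-04 -6.227e-01  7.825e-01]
 [-2.000e-04  7.825e-01  6.227e-01]
 [-1.000e+00 -0.000e+00 -4.000e-04]]
```

>>> servo_tool --pt "0 1.5 1.3 0 0 0" --pt "0 2 2 0 0 0" --pt "0 1.77 1.53 0 0 0" --pt "1.5 0 0 0 0 0" --pt "1.5 0 0 0 0 0" --pt "1 0 0 0 0 0" --pt "0 0 0 0 0 0" --pt "0 0 0 0 0 0" --pt "0 0 0 0 0 0"

```text
time_s: 9.15
eef_pos: [0.5478, -0.0339, 0.1991]
tcp_rot: [0.668, -0.233, 0.667, 0.233]
contact_force: [0.3, 0.6, -1.6]
opening: 0.0159
```

```bash
python3 - <<'E'
from h import *
F=[]
st=bot.get_state();print(np.round(st["eef_pos"],4),st["time_s"])
for n in ["wrist","top"]:
    pic=cams.get_image(n); save(pic,"pre_%s.png"%n)
    F.append(bot.get_state()["contact_force"])
print(np.round(F,2))
a=cv2.imread("pics/pre_wrist.png")[150:250,200:310]; b=cv2.imread("pics/pre_top.png")[150:230,220:308]
f=lambda i:cv2.resize(i,(400,364),interpolation=cv2.INTER_CUBIC)
cv2.imwrite("pics/pre.png",np.hstack([f(a),f(b)]))
E
```

```text
[ 0.5478 -0.0339  0.1991] 9.15
[[ 0.01 -1.1  -1.33]
 [-0.12  0.16 -0.84]]
```

View pics/pre.png

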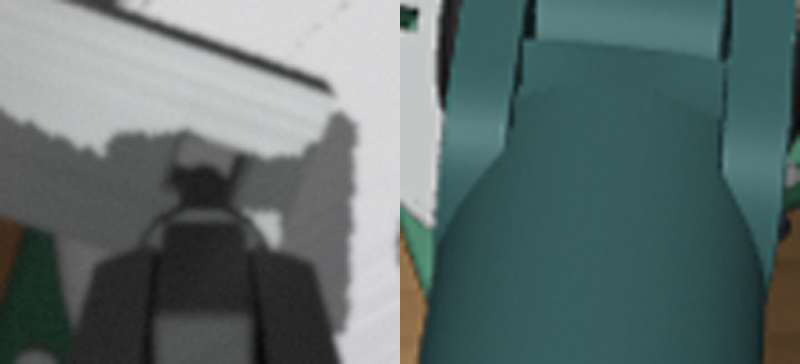

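Left: the tip (205,170) sits over the slot, whose far corners show at (180,135) and (240,155). Right: the arm hides the drive from the top camera. Descending gently into the slot.

>>> servo_tool --pt "0.5 0 0 0 0 0" --pt "0.5 0 0 0 0 0" --pt "0.3 0 0 0 0 0" --pt "0 0 0 0 0 0"

```text
time_s: 9.65
eef_pos: [0.5471, -0.0338, 0.1849]
tcp_rot: [0.667, -0.233, 0.668, 0.233]
contact_force: [-0.2, 0.1, -1.5]
opening: 0.0157
```

>>> servo_tool --pt "0.4 0 0 0 0 0" --pt "0.4 0 0 0 0 0" --pt "0.3 0 0 0 0 0" --pt "0 0 0 0 0 0"

```text
time_s: 10.05
eef_pos: [0.5472, -0.0337, 0.174]
tcp_rot: [0.667, -0.233, 0.668, 0.233]
contact_force: [-0.1, -0.4, -1.4]
opening: 0.0154
```

In the slot (tip about 17 mm deep), no side force. Next, near the wheel's face.

>>> servo_tool --pt "0.4 0 0 0 0 0" --pt "0.4 0 0 0 0 0" --pt "0.4 0 0 0 0 0" --pt "0.3 0 0 0 0 0" --pt "0 0 0 0 0 0" --pt "0 0 0 0 0 0"

```text
time_s: 10.65
eef_pos: [0.5474, -0.0338, 0.1595]
tcp_rot: [0.668, -0.233, 0.668, 0.233]
contact_force: [-0.8, 1.4, -0.8]
opening: 0.0155
```

```bash
cat > w.py <<'E'
from h import *
n=int(sys.argv[1]) if len(sys.argv)>1 else 4
F=[];Z=[];H=[]
for i in range(n):
    st=bot.get_state(); F.append(st["contact_force"]); Z.append(st["eef_pos"])
    pic=cams.get_image("wrist"); 
    if i%4==0: np.save("lastP.npy",P(pic,st)); save(pic,"t%05.0f.png"%(st["time_s"]*100))
    h=models.spot_point(pic,"wheel_hole"); H.append([round(st["time_s"],2)]+([np.round(h[0]["centre"]).tolist(),round(h[0]["p"],2)] if h else []))
print("F",np.mean(F,0).round(2),"sd",np.std(F,0).round(2),"pos",np.mean(Z,0).round(4)); print(H)
E
python3 w.py 6
```

```text
F [-0.05  0.09 -1.24] sd [0.46 0.6  0.62] pos [ 0.5475 -0.0338  0.1596]
[[10.65, [335.0, 217.0], 0.29], [10.75, [258.0, 236.0], 0.48], [10.85, [413.0, 283.0], 0.94], [10.95, [431.0, 256.0], 0.9], [11.05, [442.0, 235.0], 0.64], [11.15, [447.0, 207.0], 0.84]]
```

>>> servo_tool --pt "0.3 0 0 0 0 0" --pt "0.15 0 0 0 0 0" --pt "0.1 0 0 0 0 0" --pt "0.1 0 0 0 0 0" --pt "0 0 0 0 0 0" --pt "0 0 0 0 0 0"

```text
time_s: 11.85
eef_pos: [0.5476, -0.0339, 0.1531]
tcp_rot: [0.668, -0.233, 0.668, 0.233]
contact_force: [0.6, -1.5, 1.4]
opening: 0.0158
```

```bash
python3 w.py 10
```

```text
F [ 0.54 -1.4   1.28] sd [0.43 0.61 0.9 ] pos [ 0.5474 -0.0338  0.153 ]
[[11.85, [319.0, 135.0], 0.96], [11.95, [307.0, 144.0], 0.78], [12.05, [291.0, 151.0], 0.63], [12.15, [279.0, 163.0], 0.87], [12.25, [268.0, 173.0], 0.85], [12.35], [12.45], [12.55], [12.65], [12.75]]
```

Contact: about 2.5 N down, 1.5 N tangential, so mu is about 0.6 and a stop is near 5 N. Adding wheel-angle tracking.

```bash
cat > w.py <<'E'
from h import *
n=int(sys.argv[1]) if len(sys.argv)>1 else 4
C=np.array([.637,.002]); A0=np.radians(20.8)+np.pi
F=[];Z=[];H=[];I=[]
for i in range(n):
    st=bot.get_state(); F.append(st["contact_force"]); Z.append(st["eef_pos"])
    pic=cams.get_image("wrist"); p=P(pic,st)
    for h in models.spot_point(pic,"wheel_hole")[:1]:
        w=atz(p,h["centre"],.087)-C; r=np.linalg.norm(w)
        if abs(r-.095)<.012: H.append((round(st["time_s"],2),round(float((np.arctan2(w[1],w[0])-A0)%(2*np.pi)),2)))
save(pic,"last.png")
print("F",(np.mean(F,0)+[0,0,1.24]).round(2),"pos",np.mean(Z,0).round(4),"t",st["time_s"]); print(H)
E
python3 w.py 12
python3 - <<'E'
from h import *
print(atz(np.load("topP.npy"),(254.5,158.5),.09))
E
```

```text
F [ 0.07 -1.13  3.07] pos [ 0.5474 -0.0337  0.153 ] t 13.95
[(13.05, 0.63), (13.25, 0.91), (13.35, 1.07)]
[ 0.63957512 -0.00481059]
```

>>> servo_tool --pt "0 0 0 0 0 0" --pt "0 0 0 0 0 0" --pt "0 0 0 0 0 0" --pt "0 0 0 0 0 0" --pt "0 0 0 0 0 0" --pt "0 0 0 0 0 0" --pt "0 0 0 0 0 0" --pt "0 0 0 0 0 0" --pt "0.05 0 0 0 0 0" --pt "0.05 0 0 0 0 0"

```text
time_s: 15.05
eef_pos: [0.5474, -0.0338, 0.152]
tcp_rot: [0.668, -0.233, 0.668, 0.233]
contact_force: [0.3, -1.1, 4.0]
opening: 0.0159
```

```bash
python3 w.py 5
```

```text
F [ 0.79 -0.52  3.6 ] pos [ 0.5474 -0.0338  0.152 ] t 15.45
[(15.05, 3.39), (15.15, 3.46), (15.25, 3.58), (15.35, 3.7)]
```

>>> servo_tool --pt "0 0 0 0 0 0" --pt "0 0 0 0 0 0" --pt "0 0 0 0 0 0" --pt "0 0 0 0 0 0" --pt "0 0 0 0 0 0" --pt "0 0 0 0 0 0" --pt "0 0 0 0 0 0" --pt "0 0 0 0 0 0" --pt "0 0 0 0 0 0" --pt "0.05 0 0 0 0 0" --pt "0.05 0 0 0 0 0"

```text
time_s: 16.65
eef_pos: [0.5474, -0.0338, 0.151]
tcp_rot: [0.668, -0.233, 0.668, 0.233]
contact_force: [-0.7, -0.9, 5.2]
opening: 0.0157
```

```bash
python3 w.py 5
```

```text
F [ 0.5  -1.1   4.98] pos [ 0.5474 -0.0338  0.151 ] t 17.05
[(16.65, 4.86), (16.75, 4.89), (16.85, 4.97), (16.95, 4.98), (17.05, 5.03)]
```

The wheel crawls at about 0.45 rad/s under 5 N; the hole is at 5.05 rad.

>>> servo_tool --pt "0 0 0 0 0 0" --pt "0 0 0 0 0 0" --pt "0 0 0 0 0 0" --pt "0 0 0 0 0 0" --pt "0 0 0 0 0 0" --pt "0 0 0 0 0 0" --pt "0 0 0 0 0 0" --pt "0 0 0 0 0 0" --pt "0 0 0 0 0 0" --pt "0 0 0 0 0 0" --pt "0 0 0 0 0 0" --pt "0 0 0 0 0 0" --pt "0 0 0 0 0 0" --pt "0 0 0 0 0 0" --pt "0 0 0 0 0 0" --pt "0.03 0 0 0 0 0"

```text
time_s: 18.75
eef_pos: [0.5474, -0.0338, 0.1507]
tcp_rot: [0.668, -0.233, 0.668, 0.233]
contact_force: [0.3, -0.8, 4.6]
opening: 0.0159
```

```bash
python3 w.py 4
```

```text
F [ 0.89 -1.36  5.53] pos [ 0.5474 -0.0338  0.1507] t 19.05
[(18.75, 5.68), (18.85, 5.72), (18.95, 5.73), (19.05, 5.78)]
```

>>> servo_tool --pt "0 0 0 0 0 0" --pt "0 0 0 0 0 0" --pt "0 0 0 0 0 0" --pt "0 0 0 0 0 0" --pt "0 0 0 0 0 0" --pt "0 0 0 0 0 0" --pt "0 0 0 0 0 0" --pt "0 0 0 0 0 0" --pt "0 0 0 0 0 0"

```text
time_s: 20.05
eef_pos: [0.5474, -0.0338, 0.1507]
tcp_rot: [0.668, -0.233, 0.668, 0.233]
contact_force: [-0.1, -1.7, 4.4]
opening: 0.0158
```

>>> servo_tool --pt "0 0 0 0 0 0" --pt "0 0 0 0 0 0" --pt "0 0 0 0 0 0"

```text
time_s: 20.35
eef_pos: [0.5474, -0.0338, 0.1507]
tcp_rot: [0.668, -0.233, 0.668, 0.233]
contact_force: [0.2, -0.7, 5.0]
opening: 0.016
```

>>> servo_tool --pt "0 0 0 0 0 0" --pt "0 0 0 0 0 0" --pt "0 0 0 0 0 0"

```text
time_s: 20.65
eef_pos: [0.5474, -0.0338, 0.1507]
tcp_rot: [0.668, -0.233, 0.668, 0.233]
contact_force: [-0.1, -2.0, 4.3]
opening: 0.0157
```

>>> servo_tool --pt "0 0 0 0 0 0" --pt "0 0 0 0 0 0" --pt "0 0 0 0 0 0"

```text
time_s: 20.95
eef_pos: [0.5474, -0.0338, 0.1507]
tcp_rot: [0.668, -0.233, 0.668, 0.233]
contact_force: [1.0, -1.7, 3.5]
opening: 0.0158
```

>>> servo_tool --pt "0 0 0 0 0 0" --pt "0 0 0 0 0 0" --pt "0 0 0 0 0 0"

```text
time_s: 21.25
eef_pos: [0.5474, -0.0337, 0.1506]
tcp_rot: [0.668, -0.233, 0.668, 0.233]
contact_force: [-0.2, -0.1, -1.8]
opening: 0.016
```

```bash
python3 w.py 4
```

```text
F [-0.06 -0.69  0.38] pos [ 0.5472 -0.0338  0.1504] t 21.55
[(21.25, 6.26)]
```

The vertical force dropped to zero: the pin is in the hole. Pushing down in checked steps.

>>> servo_tool --pt "0.2 0 0 0 0 0" --pt "0.2 0 0 0 0 0" --pt "0 0 0 0 0 0"

```text
time_s: 21.95
eef_pos: [0.5475, -0.0337, 0.1465]
tcp_rot: [0.668, -0.233, 0.668, 0.233]
contact_force: [1.0, -0.6, -2.2]
opening: 0.016
```

```bash
python3 w.py 4
```

```text
F [ 1.93 -0.1  -0.58] pos [ 0.5475 -0.0337  0.1466] t 22.25
[]
```

>>> servo_tool --pt "0.25 0 0 0 0 0" --pt "0.25 0 0 0 0 0" --pt "0.2 0 0 0 0 0" --pt "0 0 0 0 0 0" --pt "0 0 0 0 0 0"

```text
time_s: 22.85
eef_pos: [0.5473, -0.0338, 0.1395]
tcp_rot: [0.667, -0.233, 0.668, 0.233]
contact_force: [1.9, -0.7, -1.4]
opening: 0.0156
```

>>> servo_tool --pt "0.1 0 0 0 0 0" --pt "0.1 0 0 0 0 0" --pt "0 0 0 0 0 0" --pt "0 0 0 0 0 0"

```text
time_s: 23.25
eef_pos: [0.5474, -0.0338, 0.1376]
tcp_rot: [0.668, -0.233, 0.668, 0.233]
contact_force: [1.0, -0.1, -1.3]
opening: 0.0155
```

```bash
python3 w.py 4
```

```text
F [ 0.97 -0.33  0.45] pos [ 0.5474 -0.0338  0.1376] t 23.55
[(23.55, 6.25)]
```

Nearly on the bridge. A few more small steps until the flange pushes back.

>>> servo_tool --pt "0.05 0 0 0 0 0" --pt "0.05 0 0 0 0 0" --pt "0 0 0 0 0 0"

```text
time_s: 23.95
eef_pos: [0.5475, -0.0338, 0.1374]
tcp_rot: [0.668, -0.233, 0.667, 0.233]
contact_force: [-5.1, 0.4, 12.5]
opening: 0.0157
```

```bash
python3 w.py 3
```

```text
F [-4.45 -0.29 14.01] pos [ 0.5475 -0.0338  0.1374] t 24.15
[]
```

The flange is seated (14 N, position no longer follows). Relax, release, rise.

>>> servo_tool --pt "-0.08 0 0 0 0 0" --pt "0 0 0 0 0 0" --pt "0 0 0 0 0 0"

```text
time_s: 24.55
eef_pos: [0.5474, -0.0338, 0.1375]
tcp_rot: [0.668, -0.233, 0.668, 0.233]
contact_force: [0.6, -0.6, 2.4]
opening: 0.0154
```

>>> servo_tool --pt "0 0 0 0 0 0" --pt "0 0 0 0 0 0" --pt "0 0 0 0 0 0" --pt "0 0 0 0 0 0" --pt "0 0 0 0 0 0" --pt "0 0 0 0 0 0" --pt "0 0 0 0 0 0" --grip 5

```text
time_s: 25.25
eef_pos: [0.5474, -0.0338, 0.1375]
tcp_rot: [0.668, -0.233, 0.668, 0.233]
contact_force: [0.2, -1.3, 0.2]
opening: 0.0498
```

>>> servo_tool --pt "-1 0 0 0 0 0" --pt "-2 0 0 0 0 0" --pt "-3 0 0 0 0 0" --pt "-3 0 0 0 0 0" --pt "-3 0 0 0 0 0" --pt "0 4 3 0 0 0" --pt "0 4 3 0 0 0" --pt "0 4 3 0 0 0" --pt "0 4 3 0 0 0" --pt "0 4 3 0 0 0" --pt "0 0 0 0 0 0" --pt "0 0 0 0 0 0"

```text
time_s: 26.45
eef_pos: [0.5401, 0.2171, 0.2579]
tcp_rot: [0.667, -0.234, 0.667, 0.234]
contact_force: [0.6, -0.9, -0.5]
opening: 0.0501
```

```bash
python3 - <<'E'
from h import *
C=np.array([.637,.002])
pt=cams.get_image("top"); ps=cams.get_image("side"); st=bot.get_state(); print(st["time_s"],np.round(st["eef_pos"],3),np.round(st["contact_force"],2))
a=P(pt);b=P(ps)
for t in ["pin_grip","wheel_hole"]:
    print(t,[(np.round(d["centre"],1),round(d["p"],2)) for d in models.spot_point(pt,t)][:4],[(np.round(d["centre"],1),round(d["p"],2)) for d in models.spot_point(ps,t)][:4])
S=[.5483,-.0316]
print("expect grip home",proj(a,S+[.153]),proj(b,S+[.153]),"top",proj(b,S+[.175]))
p2=cams.get_image("top"); d=np.abs(p2["img"].astype(int)-pt["img"].astype(int)).sum(2)
print("top diff over wheel", d[110:215,200:310].mean(), d[250:370,320:420].mean())
save(pt,"ft.png");save(ps,"fs.png")
i=cv2.imread("pics/ft.png"); j=cv2.imread("pics/fs.png")
f=lambda i:cv2.resize(i,(400,320),interpolation=cv2.INTER_CUBIC)
cv2.imwrite("pics/fin.png",np.vstack([np.hstack([f(i[100:228,190:350]),f(j[140:268,200:360])]),cv2.resize(i,(400,280))[:, :].repeat(1,0) if 0 else np.hstack([cv2.resize(i,(400,280)),cv2.resize(j,(400,280))])]))
E
```

```text
26.55 [0.541 0.215 0.258] [-0.27  0.1  -0.53]
pin_grip [(array([266. , 189.2]), 0.45)] [(array([156.7, 169.5]), 0.55), (array([256.7, 177.5]), 0.5), (array([195. , 144.4]), 0.47)]
wheel_hole [(array([254.4, 160.1]), 0.73)] [(array([258. , 190.9]), 0.94), (array([189.2, 158.9]), 0.18)]
expect grip home [264.83229297 188.1525153 ] [257.1645197 174.4364096] top [257.39565034 168.25369912]
top diff over wheel 1.7824242424242425 1.22525
```

View pics/fin.png

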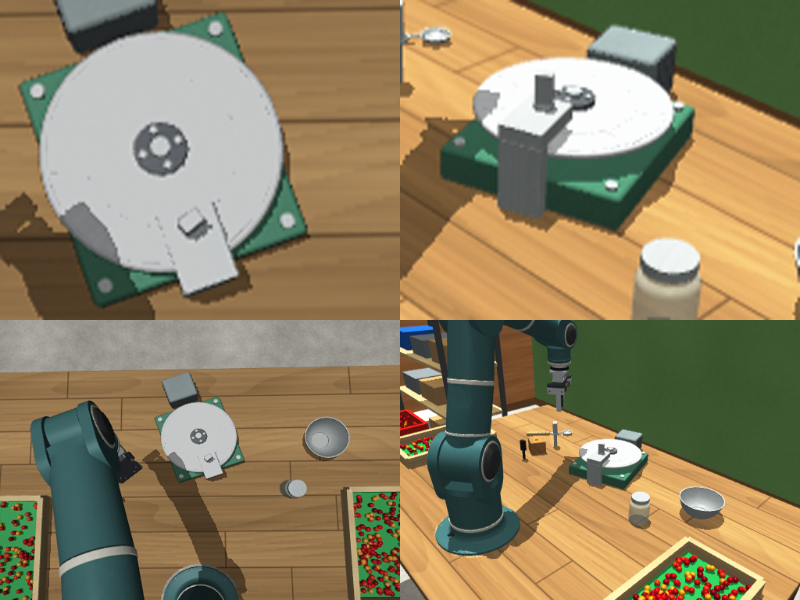

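The pin stands in the bridge with its flange down (crop 193,222 / 545,92). No hole shows on the wheel's face, and the bystanders stand as before. Handing in.

```bash
python3 - <<'E'
from h import *
a=cams.get_image("top")
for _ in range(8): b=cams.get_image("top")
d=np.abs(a["img"].astype(int)-b["img"].astype(int)).sum(2); print("hub",d[148:171,243:267].mean(),"elsewhere",d[60:90,400:500].mean())
print(bot.sign_off())
E
```

```text
hub 0.967391304347826 elsewhere 1.1443333333333334
the job is handed in; nothing more can be done
None
```

The wheel is locked: the pin is fully home in the bridge with its flange on top. I handed the job in at about 27 s of the 61 s allowed.

- **Pin:** I took the smaller silver pin from the wooden block. The larger silver one standing free and the black one were left alone.
- **Rub and drop:** I rubbed the pin on the wheel's face with about 2.5 to 5.5 N until the wheel crawled at roughly 0.3 rad/s. When the hole came under the slot, the vertical force dropped to zero. The pin then went down freely until the flange met the bridge at about 14 N.
- **Last checks:**
  - The wheel's hub did not change over about 0.4 s of pictures beyond camera noise.
  - The pin stands where the home position predicts, to within about 3 pixels.
  - No open hole shows on the wheel's face.
  - The jar and bowl look untouched; for the scoop I only have a partial view, which also looks unchanged.
- **Disagreement:** The point network still reported a "wheel_hole" in both last pictures, at the hub in the top view and at the bridge in the side view. I took these as false finds.

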